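# Lay the round stock in the V-stands that fit

### The job

Three round dowels (thin, medium and thick) and two longer square battens lie mixed in the rack. Take out only the round dowels and lay each one, without letting it fall, in the stand whose Vs are made for its thickness (thin in the narrow Vs, medium in the middle, thick in the wide), so that it rests down in both Vs and is centred along the stand. Leave the square battens lying in the rack as they are.

Things in the scene. Friction and masses are not known exactly. Their poses are not given: they have to be found in the camera images.
- dowel_thin_center (a point): The thin one of three round wooden dowels: 20 mm in diameter, 160 mm long, plain light wood. The point is its centre (on its axis, half-way along); its x axis runs along the dowel, y and z turn as it rolls. At the start it lies level in one of the rack's five Vs, its centre 38 mm above the table.
- dowel_medium_center (a point): The medium one of three round wooden dowels: 30 mm in diameter, 160 mm long, plain light wood. The point is its centre (on its axis, half-way along); its x axis runs along the dowel, y and z turn as it rolls. At the start it lies level in one of the rack's five Vs, its centre 45 mm above the table.
- dowel_thick_center (a point): The thick one of three round wooden dowels: 40 mm in diameter, 160 mm long, plain light wood. The point is its centre (on its axis, half-way along); its x axis runs along the dowel, y and z turn as it rolls. At the start it lies level in one of the rack's five Vs, its centre 52 mm above the table.
- batten_a_center (a point): One of two equal square wooden battens, 24 x 24 mm in section and 220 mm long (60 mm longer than the dowels), of the same wood, lying on edge (a ridge uppermost) in one of the rack's Vs. The point is its centre, 41 mm above the table; x runs along it. It stays where it is.
- batten_b_center (a point): One of two equal square wooden battens, 24 x 24 mm in section and 220 mm long (60 mm longer than the dowels), of the same wood, lying on edge (a ridge uppermost) in one of the rack's Vs. The point is its centre, 41 mm above the table; x runs along it. It stays where it is.
- stand_narrow_seat (a point): Fixed stand for the thin dowel: white board 150 x 44 x 8 mm with two right-angled steel Vs open upwards, 25 mm across the mouth, 20 mm long, 96 mm clear between them. The three stands differ in mouth and board width. The point is where its dowel's centre belongs when resting in both Vs: over the middle of the board, 45 mm above the table; x along the stand (the dowel's direction), z up.
- stand_middle_seat (a point): Fixed stand for the medium dowel: white board 150 x 58 x 8 mm with two right-angled steel Vs open upwards, 37 mm across the mouth, 20 mm long, 96 mm clear between them. The three stands differ in mouth and board width. The point is where its dowel's centre belongs when resting in both Vs: over the middle of the board, 45 mm above the table; x along the stand (the dowel's direction), z up.
- stand_wide_seat (a point): Fixed stand for the thick dowel: white board 150 x 72 x 8 mm with two right-angled steel Vs open upwards, 47 mm across the mouth, 20 mm long, 96 mm clear between them. The three stands differ in mouth and board width. The point is where its dowel's centre belongs when resting in both Vs: over the middle of the board, 45 mm above the table; x along the stand (the dowel's direction), z up.
- rack: Fixed rack: two dark wooden rails 12 mm high, each with five right-angled steel Vs open upwards (44 mm across the mouth, tops 46 mm above the table, 76 mm pitch). One piece lies in each pair of Vs, in any order; between the Vs are 96 mm clear, over bare table, for the fingers. Origin: its middle, at table height; x along the pieces, y across them.
Not all that is in view belongs to the job. What is shaped like the part that bears dowel_thick_center but red is not meant. What is shaped like the part that bears dowel_thin_center but pink is not meant.

How it is judged:
At the end, for the whole second after the job is handed in: Each dowel lies at rest in its own stand (thin: narrow, medium: middle, thick: wide): its centre within 15 mm horizontally and 5 mm in height of the stand's seat point, its axis within 0.1 rad of the stand's; both battens are within 25 mm of where they began (horizontal distance between dowel_thin_center and stand_narrow_seat below 0.015 m and z of dowel_thin_center in the frame of stand_narrow_seat between -0.005 and 0.005 m and angle between the x axis of dowel_thin_center and the x axis of stand_narrow_seat, either way round below 0.1 rad and linear speed of each of dowel_thin, dowel_medium, dowel_thick below 0.02 m/s and angular speed of each of dowel_thin, dowel_medium, dowel_thick below 0.3 rad/s and horizontal distance between dowel_medium_center and stand_middle_seat below 0.015 m and z of dowel_medium_center in the frame of stand_middle_seat between -0.005 and 0.005 m and angle between the x axis of dowel_medium_center and the x axis of stand_middle_seat, either way round below 0.1 rad and horizontal distance between dowel_thick_center and stand_wide_seat below 0.015 m and z of dowel_thick_center in the frame of stand_wide_seat between -0.005 and 0.005 m and angle between the x axis of dowel_thick_center and the x axis of stand_wide_seat, either way round below 0.1 rad and distance of each of batten_a_center, batten_b_center from where it was at the start of the episode below 0.025 m); the robot touches nothing.
It fails at once if the thin dowel is let fall: out of the fingers more than about 40 mm above where it could lie (height (world z) of dowel_thin_center above 0.09 m and contact force between the fingers and dowel_thin below 0.02 N).
It fails at once if the medium dowel is let fall: out of the fingers more than about 40 mm above where it could lie (height (world z) of dowel_medium_center above 0.09 m and contact force between the fingers and dowel_medium below 0.02 N).
It fails at once if the thick dowel is let fall: out of the fingers more than about 40 mm above where it could lie (height (world z) of dowel_thick_center above 0.09 m and contact force between the fingers and dowel_thick below 0.02 N).
It fails at once if a square batten is shifted more than 25 mm (distance of batten_a_center from where it was at the start of the episode above 0.025 m).
It fails at once if a square batten is shifted more than 25 mm (distance of batten_b_center from where it was at the start of the episode above 0.025 m).
It also fails if it takes over 93 s, if anything falls off the work surface, if the arm or the gripper's body presses on something with over 40 N, if the wrist force passes 120 N, or if a joint passes its speed limit or range.

### The arm

A 6-joint arm with a two-finger parallel gripper is mounted at the origin on the work surface. World frame = base frame: x ahead of the robot, y to its left, z up, the work surface at z = 0. Lengths are in m, angles in rad, forces in N, time in s.
With the tool pointing down it reaches from about 0.375 to 0.9 m from the base axis. Payload 3.1 kg.
Tool frame: the origin (TCP) lies between the finger pads; the fingertips stand manip.nose_length ahead of it and the grasp point (between the pads) lies 5 mm behind it (manip.nose_length is the distance from the TCP to the fingertips, in m); z points along the fingers, y is the line along which they close (so a half turn about z gives the same grasp; the last joint's range is limited). The gripper opens to 85 mm and grips with 20 to 120 N. Pads are 22 mm wide; open, the fingers measure 114 mm over their backs; the gripper's body (76 mm by 85 mm) begins 54 mm behind the grasp point. The pads swing forward as they close: fully open they stand 13 mm farther back than shut.
Start: joints at [-0.178, 0.527, 1.433, -0, 1.181, -0.178], TCP at [0.625, 0, 0.245] pointing down, gripper open.
Joint ranges: [-3.08, 3.08], [-0.75, 2.2], [0.22, 2.44], [-1.43, 4.57], [0, 2.65], [-2.85, 2.85]. Speed limits (rad/s): [2.79, 2.79, 3.14, 3.14, 3.14, 3.14].

### API

Orientations are given as a unit quaternion [x, y, z, w].
In Python, from station import monitor, eyes, job, manip gives the robot as it stands.
- The arm moves only by the shell command python3 -m pendant 'ROWS' [FORCE]. ROWS is JSON, a list that holds one entry, the list of rows, each a list of 7 numbers: the shift along the tool's x, y, z as a fraction of full scale, then the turn, a rotation vector about the tool's x, y, z as a fraction of full scale, then the opening, from 0 (shut) to 1 (fully open). A call has 1 to 20 rows; each row shifts and turns the commanded pose from where the row before left it, along the tool's axes as they then stand; what a row does not reach is not made up. Full scale, the value 1, is 800 mm for a shift and 0.12 rad for a turn. A row lasts 1/10 s, in which the tool goes at most 50 mm and 8.59 degrees, less where a joint would pass 70% of its speed; a pose out of reach is approached as far as the arm can. A call with a number of a shift or a turn outside -1 to 1 is refused whole. A call with a gripper value outside its range is refused whole. The fingers move at their own pace and stop on an object; FORCE is the grip in N (left out, the last holds). Time passes only in rows, so rows that do not move let the fingers close. It gives the time, the measured TCP pose, the force, the opening and the grip force at its end, in the units of the state.
- monitor.sense(): the state, without advancing time (a new reading comes with each control period).
- eyes.snapshot(name): name is "scene" or "side" or "wrist"; returns a dict with "pixels" (400x640x3 uint8, red, green, blue), "depth" (400x640 float32, m along the optical axis (not along the pixel's ray), 0 where there is no reading), "intrinsics" (3x3 intrinsics, pixels), "eye" and "attitude" of the camera in the world. Camera axes: x right, y down, z forward; pixel columns grow to the right and rows downward; lengths in m; the calibration is good to about 2 mm. A picture is of the moment at which its call begins.
- job.sign_off(): hands the job in; it is judged then, once.
The state is a dict: "t": time; "q": joint angles; "qd": joint speeds; "tau": joint torques, N m; "tcp_pos": TCP position; "tool_rot": TCP orientation; "force": force on the tool from outside, world axes, zero at the start; "ft_torque": the same for the moment, N m; "finger_gap": opening from 0.0 (shut) to 1.0 (fully open); "gripper_force": force on a finger pad.
Only numpy, scipy, OpenCV 4.12 (cv2) and the standard library are available. Lean on these libraries where they do the work, as an engineer would, in place of code of your own. Each camera call takes 0.05 s, during which the arm holds its last target. There are 200 camera calls.

## Working session

There is one attempt and no reset: what is moved stays moved. The work goes in short steps, Python scripts to look and compute and a shell command to move; the robot and the scene stay as the last step left them, time stands still between calls to the robot, and variables do not carry over. Pictures are saved under pics/ and viewed, at most 14 in all, crops included, and the job is handed in when it is done.

```bash
mkdir -p pics; ls
python3 - <<'E'
from station import monitor, eyes, job, manip
import cv2,numpy as np
print(monitor.sense(), manip.nose_length)
for n in ["scene","side"]:
    s=eyes.snapshot(n); cv2.imwrite(f"pics/{n}0.png",s["pixels"][:,:,::-1]); np.savez(f"pics/{n}0.npz",**s)
    print(n,s["intrinsics"],s["eye"],s["attitude"])
E
```

```text
pics
{'t': 0.0, 'q': array([-1.78475335e-01,  5.28462529e-01,  1.43390121e+00, -8.93512151e-06,
        1.18137204e+00, -1.78496802e-01]), 'qd': array([ 2.90708070e-04,  7.15222034e-04, -2.23149451e-04, -2.11169131e-05,
        1.01531202e-03,  2.21953344e-04]), 'tau': array([ 2.50220628e-04, -4.42344439e+01, -1.78024775e+01, -2.06930472e-04,
        8.36740597e-03,  2.24214921e-05]), 'tcp_pos': array([6.24321842e-01, 1.64840745e-04, 2.44336153e-01]), 'tool_rot': array([ 7.07097583e-01,  7.07115167e-01, -6.14542953e-04, -8.77841051e-04]), 'force': array([-0.4275839 ,  0.31511544,  0.21252393]), 'ft_torque': array([ 0.00773872, -0.03444615,  0.010411  ]), 'gripper_force': 0.0, 'finger_gap': 1.0005261162440175} 0.014
scene [[427.8023045    0.         318.08550635]
 [  0.         427.8023045  194.52875068]
 [  0.           0.           1.        ]] [ 1.33206023 -0.20851273  0.83041659] [ 0.71759351  0.55984617 -0.25850478 -0.32373924]
side [[416.09369601   0.         313.93189776]
 [  0.         416.09369601 195.58283119]
 [  0.           0.           1.        ]] [ 0.26267221 -0.56466524  0.79192948] [ 0.92294947 -0.15995321  0.06716159 -0.34361108]
```

View pics/scene0.png

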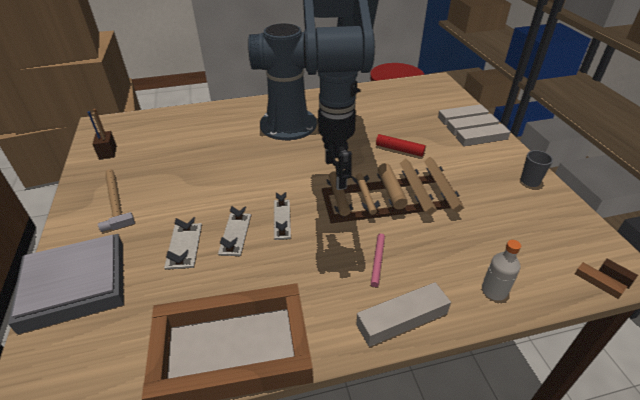

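View pics/side0.png

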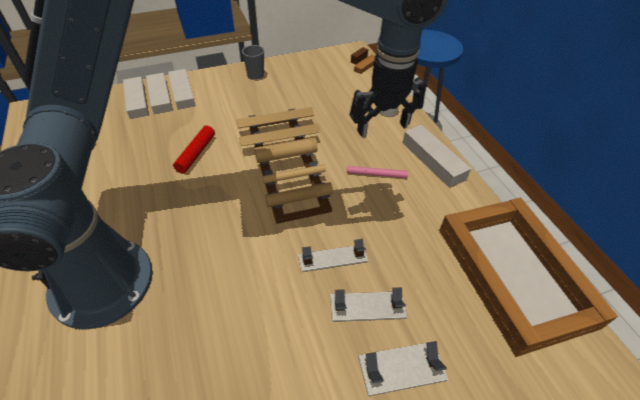

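Scene picture: the rack is at about (390,190). The stands are at (183,243), (236,230) and (283,215). Red and pink decoys are at (400,145) and (378,260). In the side picture the pieces are at (298,195), (295,174), (287,150), (280,135) and (276,118). The last two look longer and flat-faced, so they should be the battens. I'll confirm in a crop.

```bash
cat > h.py <<'E'
import cv2,numpy as np
from scipy.spatial.transform import Rotation as R
def ray(s,u,v):
    K=s["intrinsics"];d=np.stack([(np.asarray(u)-K[0,2])/K[0,0],(np.asarray(v)-K[1,2])/K[1,1],np.ones_like(u,dtype=float)],-1)
    return d@R.from_quat(s["attitude"]).as_matrix().T
def plane(s,u,v,z):
    d=ray(s,u,v);return s["eye"]+d*((z-s["eye"][2])/d[...,2])[...,None]
def cloud(s):
    v,u=np.mgrid[:400,:640];return s["eye"]+ray(s,u,v)*s["depth"][...,None]
E
python3 - <<'E'
import numpy as np,cv2
from h import *
s=dict(np.load("pics/side0.npz")); c=dict(np.load("pics/scene0.npz"))
a=cv2.resize(s["pixels"][95:230,220:345],None,fx=4,fy=4,interpolation=2)[:540]
b=cv2.resize(c["pixels"][150:230,310:470],None,fx=1.8,fy=4)
b=cv2.resize(c["pixels"][145:225,315:470],(290,150))
cv2.imwrite("pics/crop1.png",np.clip(a[:,:,::-1].astype(float)*1.6,0,255))
P=cloud(s)
m=(P[...,2]>.03)&(P[...,2]<.09)&(P[...,0]>.35)&(P[...,0]<.9)&(abs(P[...,1])<.5)
n,l,st,ce=cv2.connectedComponentsWithStats(m.astype(np.uint8))
for i in range(1,n):
    if st[i,4]<12: continue
    q=P[l==i]; print(ce[i].round(),st[i,4],q.min(0).round(3),q.max(0).round(3),q.mean(0).round(3))
E
```

```text
[274. 117.] 741 [0.38 0.33 0.03] [0.6   0.39  0.059] [0.488 0.353 0.048]
[279. 134.] 794 [0.371 0.257 0.031] [0.592 0.314 0.06 ] [0.479 0.278 0.048]
[437. 152.] 1409 [ 0.809 -0.011  0.03 ] [0.9   0.191 0.049] [0.853 0.082 0.043]
[285. 150.] 991 [0.394 0.181 0.031] [0.555 0.23  0.075] [0.473 0.199 0.062]
[293. 173.] 599 [0.393 0.104 0.031] [0.554 0.162 0.051] [0.471 0.131 0.043]
[298. 194.] 904 [0.38  0.029 0.03 ] [0.542 0.086 0.063] [0.459 0.052 0.053]
[510. 284.] 5245 [ 0.729 -0.44   0.03 ] [ 0.9   -0.118  0.062] [ 0.783 -0.305  0.053]
[359. 245.] 108 [ 0.528 -0.135  0.03 ] [ 0.551 -0.103  0.045] [ 0.54  -0.118  0.038]
[306. 252.] 116 [ 0.414 -0.117  0.03 ] [ 0.438 -0.083  0.045] [ 0.426 -0.099  0.038]
[397. 291.] 89 [ 0.556 -0.255  0.03 ] [ 0.578 -0.237  0.044] [ 0.567 -0.246  0.036]
[339. 293.] 90 [ 0.446 -0.22   0.03 ] [ 0.467 -0.202  0.044] [ 0.456 -0.211  0.036]
[399. 304.] 55 [ 0.548 -0.281  0.03 ] [ 0.569 -0.262  0.042] [ 0.558 -0.272  0.037]
[340. 306.] 48 [ 0.437 -0.247  0.03 ] [ 0.458 -0.227  0.043] [ 0.447 -0.238  0.038]
[431. 345.] 90 [ 0.566 -0.372  0.03 ] [ 0.587 -0.357  0.04 ] [ 0.576 -0.365  0.035]
[371. 357.] 98 [ 0.452 -0.354  0.03 ] [ 0.473 -0.338  0.041] [ 0.462 -0.346  0.035]
[439. 367.] 77 [ 0.558 -0.411  0.03 ] [ 0.58  -0.396  0.041] [ 0.57  -0.404  0.036]
[377. 379.] 75 [ 0.445 -0.393  0.03 ] [ 0.466 -0.377  0.042] [ 0.455 -0.385  0.036][ WARN:0@0.423] global loadsave.cpp:1063 imwrite_ Unsupported depth image for selected encoder is fallbacked to CV_8U.
```

View pics/crop1.png

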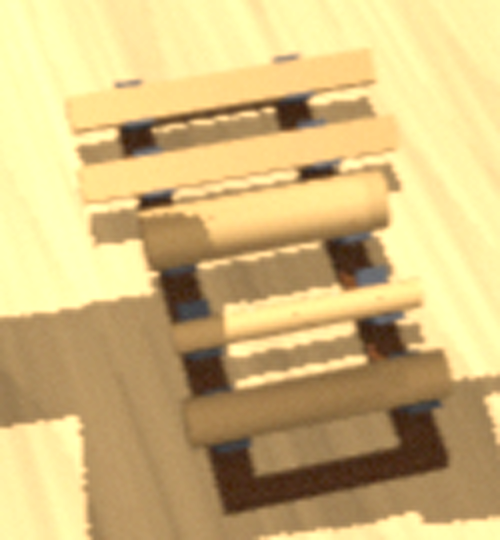

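The crop confirms it. Piece by piece in the side picture:
- (298,194): round, about 33 mm over the top, 160 mm long, so the medium dowel.
- (293,173): the slim one, so the thin dowel.
- (285,150): the fattest round one, so the thick dowel.
- (279,134) and (274,117): flat-sided and 220 mm long, so the battens, left alone.

The red and pink ones are decoys.

```bash
cat > m.py <<'E'
from h import *
def line(q):
    vx,vy,x,y=cv2.fitLine(q[:,:2].astype(np.float32),cv2.DIST_HUBER,0,.01,.01).ravel()
    d=np.array([vx,vy])*np.sign(vx); t=(q[:,:2]-[x,y])@d
    lo,hi=np.percentile(t,[.5,99.5])
    return np.array([x,y])+d*(lo+hi)/2, np.arctan2(d[1],d[0]), hi-lo
def dowel(P,y0,zc,r,x=(.35,.65)):
    b=(P[...,2]>zc+.75*r)&(P[...,2]<zc+r+.008)&(abs(P[...,1]-y0)<.045)&(P[...,0]>x[0])&(P[...,0]<x[1])
    return line(P[b]),b.sum()
def stands(s):
    P=plane(s,*np.meshgrid(np.arange(640.),np.arange(400.)),.008)
    hsv=cv2.cvtColor(s["pixels"],cv2.COLOR_RGB2HSV)
    m=((hsv[...,1]<45)&(hsv[...,2]>110)&(P[...,0]>.35)&(P[...,0]<.7)&(P[...,1]>-.5)&(P[...,1]<0)).astype(np.uint8)
    m=cv2.morphologyEx(m,cv2.MORPH_OPEN,np.ones((2,2)))
    n,l,st,ce=cv2.connectedComponentsWithStats(m)
    for i in range(1,n):
        if st[i,4]<250: continue
        (c,wh,a)=cv2.minAreaRect((P[l==i][:,:2]*1000).astype(np.float32)); print("stand",ce[i].round(),st[i,4],np.round(c,1),np.round(wh,1),round(a,1))
E
python3 - <<'E'
from m import *
for n in ["side","scene"]:
    s=dict(np.load(f"pics/{n}0.npz"));print(n);stands(s);P=cloud(s)
    for k,y,z,r in [("med",.055,.045,.015),("thin",.131,.038,.01),("thick",.2,.052,.02),("b1",.278,.041,.017),("b2",.353,.041,.017)]:
        print(k,dowel(P,y,z,r))
E
```

```text
side
stand [333. 259.] 929 [ 483.7 -115.3] [ 45.1 147.9] 80.7
stand [367. 308.] 1538 [ 507.9 -245.3] [ 58.3 148.2] 72.8
stand [402. 370.] 2511 [ 516.8 -377.8] [ 71.8 148.5] 80.6
med ((array([0.46066914, 0.05673872]), np.float32(-0.06758424), np.float64(0.15805776249568354)), np.int64(373))
thin ((array([0.47433485, 0.13190794]), np.float32(-0.07207372), np.float64(0.15348565387460242)), np.int64(195))
thick ((array([0.47535332, 0.20638885]), np.float32(-0.07468544), np.float64(0.1585139955369489)), np.int64(398))
b1 ((array([0.48144249, 0.28337167]), np.float32(-0.074463785), np.float64(0.21479532734926582)), np.int64(145))
b2 ((array([0.48999647, 0.35914384]), np.float32(-0.07180078), np.float64(0.21621685451347925)), np.int64(131))
scene
stand [283. 217.] 365 [ 488.5 -107.6] [ 42.9 146.2] 80.5
stand [237. 234.] 601 [ 512.3 -238.2] [ 56.9 148. ] 73.0
stand [186. 243.] 741 [ 519.6 -370.8] [ 70.9 146.9] 80.3
med ((array([0.46321584, 0.05704755]), np.float32(-0.0406867), np.float64(0.16000350972688204)), np.int64(230))
thin ((array([0.47477608, 0.13421139]), np.float32(-0.074926004), np.float64(0.15927246624576566)), np.int64(223))
thick ((array([0.4775988 , 0.20881432]), np.float32(-0.068523176), np.float64(0.16117663946528463)), np.int64(381))
b1 ((array([0.48212317, 0.28489488]), np.float32(-0.07768051), np.float64(0.22067381564279706)), np.int64(202))
b2 ((array([0.49280169, 0.35990458]), np.float32(-0.06890577), np.float64(0.21870304685410258)), np.int64(198))
```

```bash
cat > go.py <<'E'
import sys;from h import *;from station import monitor
x,y,z,yaw=map(float,sys.argv[1:5]);s=monitor.sense();M=R.from_quat(s["tool_rot"])
c,n=np.cos(yaw),np.sin(yaw);T=R.from_matrix(np.array([[c,n,0],[n,-c,0],[0,0,-1]]))
d=M.inv().apply(np.array([x,y,z])-s["tcp_pos"]);print("shift mm",(d*1000).round(1),"frac",(d/.8).round(4),"turn frac",((M.inv()*T).as_rotvec()/.12).round(3),"t",s["t"],"gap",round(s["finger_gap"],3),"F",s["force"].round(1))
E
python3 go.py .625 0 .245 -.072
python3 -m pendant '[[[0,0,0,0,0,1,1],[0,0,0,0,0,1,1],[0,0,0,0,0,1,1],[0,0,0,0,0,1,1],[0,0,0,0,0,1,1],[0,0,0,0,0,1,1],[0,0,0,0,0,1,1],[0,0,0,0,0,1,1],[0,0,0,0,0,1,1],[0,0,0,0,0,1,1],[0,0,0,0,0,1,1],[0,0,0,0,0,1,1],[0,0,0,0,0,1,1],[0,0,0,0,0,0.67,0.7],[0,0,0,0,0,0,0.7]]]' 60
python3 go.py .462 .057 .245 -.072
```

```text
shift mm [-0.2  0.6 -0.6] frac [-0.0002  0.0008 -0.0007] turn frac [-1.500e-02  1.100e-02  1.369e+01] t 0.1 gap 0.998 F [-0.3 -1.  -0.1]
t: 1.6
tcp_pos: [0.6246, 0.0001, 0.2448]
tool_rot: [0.999, -0.035, -0.001, -0.0]
force: [0.2, 0.7, -0.0]
finger_gap: 0.707
gripper_force: 0.0
shift mm [-166.2  -45.5   -0. ] frac [-0.2077 -0.0569 -0.    ] turn frac [-0.001  0.01   0.021] t 1.6 gap 0.707 F [ 0.2  0.7 -0. ]
```

```bash
python3 -m pendant '[[[-0.042,-0.0114,0,0,0,0,0.7],[-0.042,-0.0114,0,0,0,0,0.7],[-0.042,-0.0114,0,0,0,0,0.7],[-0.042,-0.0114,0,0,0,0,0.7],[-0.04,-0.0113,0,0,0,0,0.7],[0,0,0,0,0,0,0.7],[0,0,0,0,0,0,0.7]]]'
python3 - <<'E'
from m import *
from station import eyes
s=eyes.snapshot("wrist");np.savez("pics/w1.npz",**s);cv2.imwrite("pics/w1.png",s["pixels"][:,:,::-1]);P=cloud(s)
for k,y,z,r in [("med",.055,.045,.015),("thin",.131,.038,.01),("thick",.2,.052,.02)]: 
    try: print(k,dowel(P,y,z,r))
    except Exception as e: print(k,"none")
E
python3 go.py .462 .057 .140 -.072
```

```text
t: 2.3
tcp_pos: [0.4622, 0.0572, 0.2456]
tool_rot: [0.999, -0.034, 0.001, 0.0]
force: [-0.4, -1.3, -0.0]
finger_gap: 0.703
gripper_force: 0.0
med ((array([0.46275984, 0.05836339]), np.float32(-0.071898155), np.float64(0.1581208630030823)), np.int64(2846))
thin ((array([0.47471991, 0.13325242]), np.float32(-0.07073233), np.float64(0.15795429599293262)), np.int64(1745))
thick ((array([0.47686794, 0.20727774]), np.float32(-0.078223184), np.float64(0.15810416435768587)), np.int64(4202))
shift mm [-1.500e+00 -1.000e-01  1.057e+02] frac [-1.900e-03 -1.000e-04  1.321e-01] turn frac [ 0.002 -0.018  0.03 ] t 2.35 gap 0.701 F [ 0.9 -0.5 -0.2]
```

View pics/w1.png

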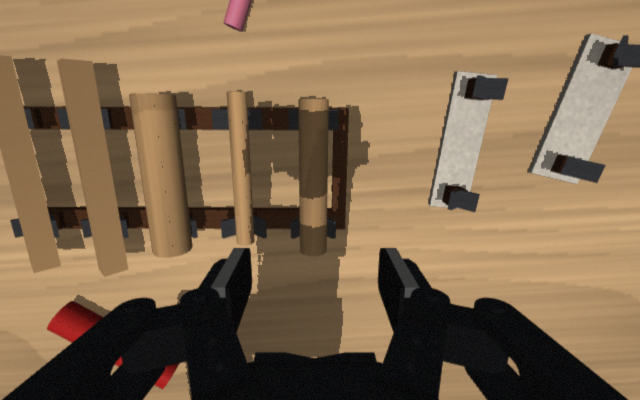

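The wrist view shows the medium dowel at (313,175), thin at (240,167), thick at (162,175) and the battens to their left. It agrees with the other views to about 2 mm. I'll descend on the medium dowel.

```bash
python3 -m pendant '[[[0,-0.001,0.05,0,0,0,0.65],[0,0,0.05,0,0,0,0.65],[0,0,0.05,0,0,0,0.65],[0,0,0.05,0,0,0,0.65],[0,0,0.03,0,0,0,0.65],[0,0,0.02,0,0,0,0.65],[0,0,0.009,0,0,0,0.65],[0,0,0,0,0,0,0.65],[0,0,0,0,0,0,0.65]]]'
python3 go.py .4625 .058 .038 -.072
```

```text
t: 3.25
tcp_pos: [0.4633, 0.0575, 0.0384]
tool_rot: [0.999, -0.035, 0.001, 0.0]
force: [-0.9, -0.0, 0.1]
finger_gap: 0.649
gripper_force: 0.0
shift mm [-0.8 -0.4  0.4] frac [-0.001  -0.0005  0.0004] turn frac [ 0.001 -0.012  0.02 ] t 3.25 gap 0.649 F [-0.9 -0.   0.1]
```

Close, then lift a little and look at the state.

```bash
python3 -m pendant '[[[0,0,0,0,0,0,0],[0,0,0,0,0,0,0],[0,0,0,0,0,0,0],[0,0,0,0,0,0,0],[0,0,0,0,0,0,0],[0,0,0,0,0,0,0],[0,0,0,0,0,0,0],[0,0,0,0,0,0,0]]]' 60
python3 -m pendant '[[[0,0,-0.02,0,0,0,0],[0,0,-0.04,0,0,0,0],[0,0,-0.04,0,0,0,0],[0,0,-0.04,0,0,0,0],[0,0,-0.02,0,0,0,0],[0,0,0,0,0,0,0],[0,0,0,0,0,0,0]]]'
python3 - <<'E'
from m import *
from station import eyes
s=eyes.snapshot("wrist");np.savez("pics/w2.npz",**s);cv2.imwrite("pics/w2.png",s["pixels"][:,:,::-1])
stands(s)
stands(dict(np.load("pics/w1.npz")))
E
python3 go.py .510 -.242 .167 -.298
```

```text
t: 4.05
tcp_pos: [0.463, 0.0587, 0.0393]
tool_rot: [0.999, -0.035, 0.001, -0.0]
force: [-0.0, 6.1, 4.1]
finger_gap: 0.334
gripper_force: 58.8
t: 4.75
tcp_pos: [0.462, 0.0579, 0.1664]
tool_rot: [0.999, -0.035, 0.0, 0.0]
force: [-0.8, -0.3, -0.7]
finger_gap: 0.332
gripper_force: 59.3
stand [502. 148.] 6138 [ 483.3 -110.5] [ 43.5 148.7] 80.5
stand [622. 150.] 2245 [ 477.3 -208.4] [105.6  44. ] 11.6
stand [583. 112.] 5572 [ 507.2 -241.7] [ 57.5 148.7] 72.8
stand [462. 140.] 3852 [ 483.1 -110.8] [ 43.3 148.6] 80.5
shift mm [ 69.3 295.8  -1.4] frac [ 0.0866  0.3698 -0.0018] turn frac [1.000e-03 9.000e-03 1.904e+00] t 4.8 gap 0.33 F [-1.   0.1 -1.5]
```

View pics/w2.png

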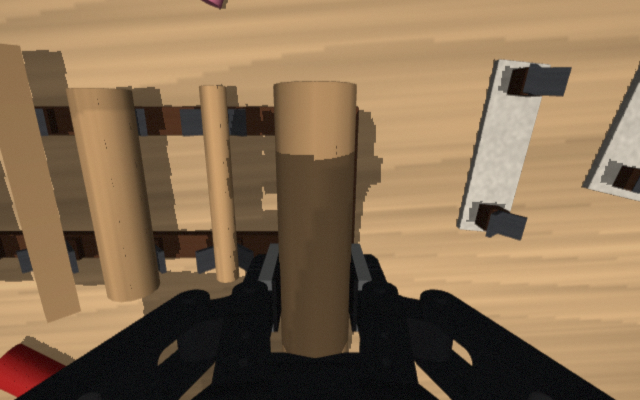

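The medium dowel is held straight between the pads at (315,215), and the other pieces have not moved. I'll carry it over the middle stand.

```bash
python3 -m pendant '[[[0.01,0.03,0,0,0,0,0],[0.014,0.053,0,0,0,0,0],[0.014,0.055,0,0,0,0,0],[0.014,0.055,0,0,0,0,0],[0.014,0.055,0,0,0,0,0],[0.014,0.055,0,0,0,0,0],[0.004,0.045,0,0,0,0,0],[0,0.02,0,0,0,0.2,0],[0,0,0,0,0,0.6,0],[0,0,0,0,0,0.6,0],[0,0,0,0,0,0.5,0],[0,0,0,0,0,0,0],[0,0,0,0,0,0,0]]]'
python3 - <<'E'
from m import *
from station import eyes,monitor
s=eyes.snapshot("wrist");np.savez("pics/w3.npz",**s);cv2.imwrite("pics/w3.png",s["pixels"][:,:,::-1])
stands(s)
t=monitor.sense()["tcp_pos"];P=cloud(s);z=t[2]+.007
b=(np.hypot(P[...,0]-t[0],P[...,1]-t[1])<.12)&(P[...,2]>z+.011)&(P[...,2]<z+.02)
q=P[b];L=line(q);print(L,b.sum(),t)
u=np.c_[q[:,:2]@[np.cos(L[1]),np.sin(L[1])],np.ones(len(q))];print("tilt",np.linalg.lstsq(u,q[:,2],rcond=None)[0])
E
python3 go.py .508 -.242 .040 -.299
```

```text
t: 6.1
tcp_pos: [0.5081, -0.2395, 0.1651]
tool_rot: [0.989, -0.148, -0.001, -0.001]
force: [-0.6, 0.0, -1.4]
finger_gap: 0.333
gripper_force: 59.4
stand [459. 129.] 10637 [ 516.6 -375.1] [ 71.2 148.8] 80.6
stand [187. 228.] 2928 [ 499.8 -114.3] [ 43.3 116.7] 80.5
(array([ 0.53388762, -0.24775657]), np.float32(-0.2970065), np.float64(0.10368933501329397)) 11508 [ 0.50827073 -0.23972976  0.1653345 ]
tilt [-0.01333863  0.19270844]
shift mm [  0.6   2.3 125.3] frac [0.0008 0.0029 0.1567] turn frac [-0.007  0.016  0.022] t 6.15 gap 0.331 F [ 0.7 -1.1 -0.6]
```

View pics/w3.png

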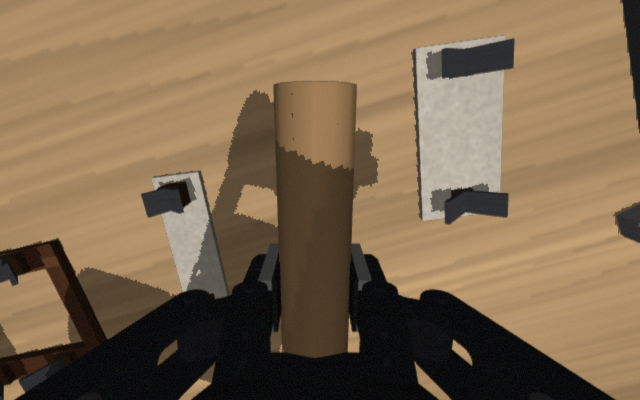

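The dowel is still straight, with its centre on the TCP (far end about 79 mm ahead). The middle stand is underneath and hidden by the dowel, and the wide stand shows at (459,129). I'll lower and then let go gently.

```bash
python3 -m pendant '[[[0,0.003,0.04,0,0,0,0],[0,0,0.04,0,0,0,0],[0,0,0.04,0,0,0,0],[0,0,0.02,0,0,0,0],[0,0,0.01,0,0,0,0],[0,0,0.004,0,0,0,0],[0,0,0.002,0,0,0,0],[0,0,0,0,0,0,0],[0,0,0,0,0,0,0]]]'
python3 go.py .508 -.242 .040 -.299
```

```text
t: 7.05
tcp_pos: [0.5086, -0.2432, 0.0423]
tool_rot: [0.989, -0.148, 0.001, 0.0]
force: [-0.1, -0.1, -0.7]
finger_gap: 0.328
gripper_force: 59.4
shift mm [-1.  -1.   2.3] frac [-0.0012 -0.0012  0.0028] turn frac [ 0.005 -0.015  0.013] t 7.05 gap 0.328 F [-0.1 -0.1 -0.7]
```

```bash
python3 -m pendant '[[[-0.001,-0.001,0.002,0,0,0,0],[0,0,0.0015,0,0,0,0],[0,0,0,0,0,0,0],[0,0,0,0,0,0,0]]]'
python3 -m pendant '[[[0,0,0,0,0,0,0.45],[0,0,0,0,0,0,0.55],[0,0,0,0,0,0,0.65],[0,0,0,0,0,0,0.65],[0,0,0,0,0,0,0.65],[0,0,-0.02,0,0,0,0.65],[0,0,-0.05,0,0,0,0.65],[0,0,-0.05,0,0,0,0.65],[0,0,-0.05,0,0,0,0.65],[0,0,-0.04,0,0,0,0.65],[0,0,0,0,0,0,0.65]]]'
python3 - <<'E'
from m import *
from station import eyes
s=eyes.snapshot("wrist");np.savez("pics/w4.npz",**s);cv2.imwrite("pics/w4.png",s["pixels"][:,:,::-1])
stands(s);print(dowel(cloud(s),-.242,.045,.015,(.42,.6)))
E
python3 go.py .4747 .133 .20 -.072
```

```text
t: 7.45
tcp_pos: [0.5082, -0.2418, 0.04]
tool_rot: [0.989, -0.148, 0.001, 0.0]
force: [-0.3, 2.0, 6.3]
finger_gap: 0.334
gripper_force: 60.5
t: 8.55
tcp_pos: [0.51, -0.2436, 0.2114]
tool_rot: [0.989, -0.148, 0.005, 0.003]
force: [0.7, -0.7, 0.1]
finger_gap: 0.653
gripper_force: 0.0
stand [434. 132.] 7746 [ 516.3 -375.2] [ 71.1 149. ] 80.5
stand [199. 221.] 2355 [ 498. -114.] [ 43.1 119.8] 80.4
stand [291. 213.] 347 [ 482.9 -211.1] [10.9 40.7] 71.6
stand [335. 227.] 298 [ 454.5 -250. ] [10.9 52. ] 74.1
((array([ 0.50840692, -0.24128713]), np.float32(-0.29983434), np.float64(0.15836519506657598)), np.int64(3393))
shift mm [-142.7 -349.2    7.5] frac [-0.1784 -0.4365  0.0094] turn frac [ 0.021 -0.043 -1.879] t 8.6 gap 0.646 F [-0.1 -0.4 -0.3]
```

View pics/w4.png

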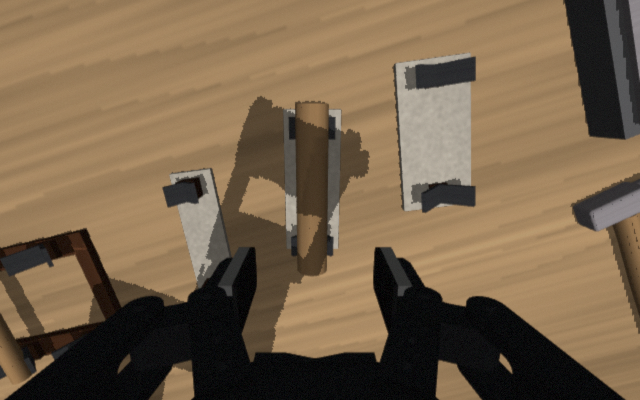

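The medium dowel lies in both Vs of the middle stand at (312,188), at (0.508,-0.241) with yaw -0.300. Next is the thin one.

```bash
python3 -m pendant '[[[-0.0223,-0.0546,0,0,0,0,0.6],[-0.0223,-0.0546,0,0,0,0,0.6],[-0.0223,-0.0546,0,0,0,0,0.6],[-0.0223,-0.0546,0,0,0,0,0.6],[-0.0223,-0.0546,0,0,0,0,0.6],[-0.0223,-0.0546,0,0,0,0,0.6],[-0.0223,-0.0546,0,0,0,0,0.6],[-0.0223,-0.0546,0,0,0,0,0.6],[0,0,0,0,0,-0.7,0.6],[0,0,0,0,0,-0.7,0.6],[0,0,0,0,0,-0.48,0.6],[0,0,0,0,0,0,0.6],[0,0,0,0,0,0,0.6]]]'
python3 - <<'E'
from m import *
from station import eyes
s=eyes.snapshot("wrist");P=cloud(s)
for k,y,z,r in [("thin",.131,.038,.01),("thick",.2,.052,.02)]: print(k,dowel(P,y,z,r))
E
python3 go.py .4747 .133 .032 -.072
```

```text
t: 9.9
tcp_pos: [0.4728, 0.134, 0.2054]
tool_rot: [0.999, -0.037, -0.001, 0.0]
force: [-0.4, -0.1, -0.5]
finger_gap: 0.597
gripper_force: 0.0
thin ((array([0.47515774, 0.13364753]), np.float32(-0.07165471), np.float64(0.15802627008212156)), np.int64(2207))
thick ((array([0.48477064, 0.20863738]), np.float32(-0.08417763), np.float64(0.14257192184776984)), np.int64(4765))
shift mm [  2.1   0.8 173.7] frac [0.0026 0.001  0.2171] turn frac [ 0.002  0.016 -0.012] t 9.95 gap 0.598 F [-0.3  0.8 -0.3]
```

```bash
python3 -m pendant '[[[0.0026,0.0005,0.05,0,0,0,0.6],[0,0,0.05,0,0,0,0.6],[0,0,0.05,0,0,0,0.6],[0,0,0.035,0,0,0,0.6],[0,0,0.02,0,0,0,0.6],[0,0,0.011,0,0,0,0.6],[0,0,0,0,0,0,0.6],[0,0,0,0,0,0,0.6]]]'
python3 go.py .475 .1335 .032 -.072
```

```text
t: 10.75
tcp_pos: [0.476, 0.1335, 0.0341]
tool_rot: [0.999, -0.036, 0.0, -0.0]
force: [-0.6, -1.3, 0.0]
finger_gap: 0.604
gripper_force: 0.0
shift mm [-1.   0.1  2.1] frac [-0.0013  0.0001  0.0026] turn frac [-0.001 -0.007 -0.004] t 10.75 gap 0.604 F [-0.6 -1.3  0. ]
```

```bash
python3 -m pendant '[[[0,0,0,0,0,0,0],[0,0,0,0,0,0,0],[0,0,0,0,0,0,0],[0,0,0,0,0,0,0],[0,0,0,0,0,0,0],[0,0,0,0,0,0,0],[0,0,0,0,0,0,0],[0,0,0,0,0,0,0]]]' 60
python3 go.py .4832 -.1107 .17 -.166
```

```text
t: 11.55
tcp_pos: [0.4763, 0.134, 0.0348]
tool_rot: [0.999, -0.036, 0.001, -0.0]
force: [0.3, 3.1, 5.6]
finger_gap: 0.211
gripper_force: 58.4
shift mm [  24.9  243.4 -135.3] frac [ 0.0311  0.3043 -0.1691] turn frac [-0.006 -0.019  0.782] t 11.55 gap 0.211 F [0.3 3.1 5.6]
```

```bash
python3 -m pendant '[[[0,0,-0.02,0,0,0,0],[0,0,-0.04,0,0,0,0],[0,0,-0.045,0,0,0,0],[0,0,-0.045,0,0,0,0],[0,0,-0.02,0,0,0,0],[0.006,0.03,0,0,0,0,0],[0.005,0.053,0,0,0,0,0],[0.005,0.055,0,0,0,0,0],[0.005,0.055,0,0,0,0,0],[0.005,0.055,0,0,0,0,0],[0.005,0.046,0,0,0,0,0],[0,0.01,0,0,0,0.2,0],[0,0,0,0,0,0.35,0],[0,0,0,0,0,0.23,0],[0,0,0,0,0,0,0],[0,0,0,0,0,0,0]]]'
python3 - <<'E'
from m import *
from station import eyes,monitor
s=eyes.snapshot("wrist");cv2.imwrite("pics/w5.png",s["pixels"][:,:,::-1])
stands(s)
t=monitor.sense()["tcp_pos"];P=cloud(s);z=t[2]+.004
b=(np.hypot(P[...,0]-t[0],P[...,1]-t[1])<.12)&(P[...,2]>z+.006)&(P[...,2]<z+.015)
q=P[b];L=line(q);print(L,b.sum(),t,"far end",np.linalg.norm(L[0]-t[:2])+L[2]/2)
E
python3 go.py .4832 -.1107 .0425 -.166
```

```text
t: 13.15
tcp_pos: [0.4826, -0.11, 0.1698]
tool_rot: [0.997, -0.082, -0.0, -0.0]
force: [0.2, -0.3, -0.7]
finger_gap: 0.213
gripper_force: 58.7
stand [603. 100.] 9275 [ 516.1 -374.7] [ 71.5 148.2] 80.6
stand [433. 128.] 2403 [ 514.  -221.2] [ 14.7 148.9] 72.8
(array([ 0.50542885, -0.11403691]), np.float32(-0.1631052), np.float64(0.10975330313467987)) 9603 [ 0.48273277 -0.11002797  0.16977456] far end 0.07792407562541523
shift mm [  0.6   0.6 127.3] frac [0.0007 0.0007 0.1591] turn frac [-0.001  0.001  0.017] t 13.2 gap 0.219 F [ 0.8  0.4 -0.7]
```

View pics/w5.png

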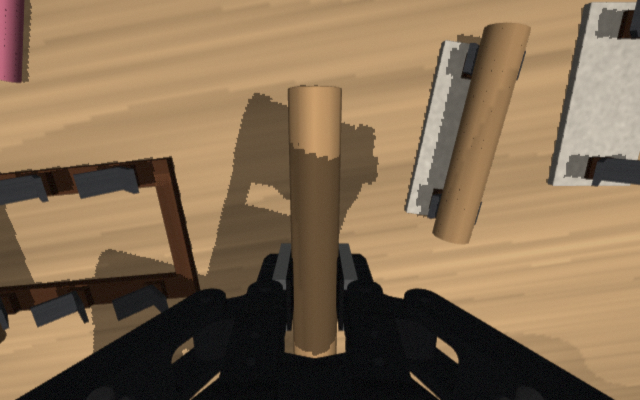

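The thin dowel is held straight at (315,215), and the medium one rests in its stand at (483,130). I'll lower into the narrow stand.

```bash
python3 -m pendant '[[[0.001,0.001,0.04,0,0,0,0],[0,0,0.04,0,0,0,0],[0,0,0.04,0,0,0,0],[0,0,0.022,0,0,0,0],[0,0,0.01,0,0,0,0],[0,0,0.005,0,0,0,0],[0,0,0.002,0,0,0,0],[0,0,0,0,0,0,0],[0,0,0,0,0,0,0]]]'
python3 go.py .4832 -.1107 .0425 -.166
```

```text
t: 14.1
tcp_pos: [0.4838, -0.1116, 0.0434]
tool_rot: [0.997, -0.083, 0.001, 0.0]
force: [0.2, 2.1, 2.3]
finger_gap: 0.213
gripper_force: 58.9
shift mm [-0.8 -0.8  0.9] frac [-0.001  -0.001   0.0011] turn frac [ 0.001 -0.01   0.005] t 14.1 gap 0.213 F [0.2 2.1 2.3]
```

```bash
python3 -m pendant '[[[-0.001,-0.0005,0.0015,0,0,0,0],[0,0,0,0,0,0,0],[0,0,0,0,0,0,0],[0,0,0,0,0,0,0.35],[0,0,0,0,0,0,0.45],[0,0,0,0,0,0,0.6],[0,0,0,0,0,0,0.6],[0,0,0,0,0,0,0.6],[0,0,-0.02,0,0,0,0.6],[0,0,-0.05,0,0,0,0.6],[0,0,-0.05,0,0,0,0.6],[0,0,-0.05,0,0,0,0.6],[0,0,-0.04,0,0,0,0.6],[0,0,0,0,0,0,0.65]]]'
python3 - <<'E'
from m import *
from station import eyes
s=eyes.snapshot("wrist");cv2.imwrite("pics/w6.png",s["pixels"][:,:,::-1])
print(dowel(cloud(s),-.111,.045,.010,(.38,.58)))
E
python3 go.py .477 .2075 .21 -.073
```

```text
t: 15.5
tcp_pos: [0.4854, -0.1124, 0.2135]
tool_rot: [0.997, -0.083, 0.005, 0.002]
force: [0.8, 0.4, -0.8]
finger_gap: 0.647
gripper_force: 0.0
((array([ 0.48274443, -0.11015939]), np.float32(-0.16457699), np.float64(0.15822304172324897)), np.int64(2029))
shift mm [ -59.4 -313.7    0.5] frac [-0.0743 -0.3922  0.0006] turn frac [ 0.015 -0.042 -0.77 ] t 15.55 gap 0.653 F [-0.5  0.4 -1.1]
```

View pics/w6.png

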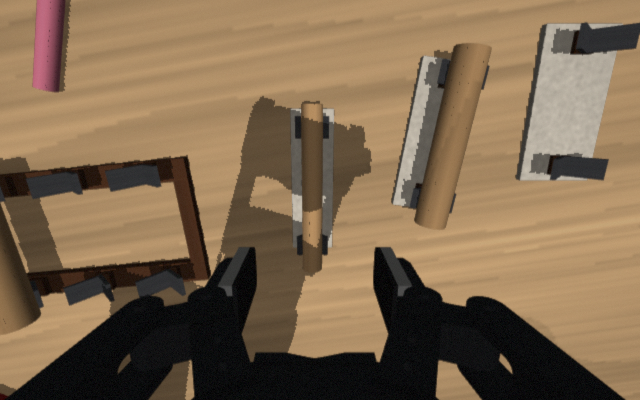

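The thin dowel lies in both Vs at (312,187), at (0.483,-0.110), which is on the seat. Now the thick one.

```bash
python3 -m pendant '[[[-0.0106,-0.056,0,0,0,0,0.7],[-0.0106,-0.056,0,0,0,0,0.7],[-0.0106,-0.056,0,0,0,0,0.7],[-0.0106,-0.056,0,0,0,0,0.7],[-0.0106,-0.056,0,0,0,0,0.7],[-0.0106,-0.056,0,0,0,0,0.7],[-0.0106,-0.056,0,0,0,0,0.7],[0,0,0,0,0,-0.5,0.7],[0,0,0,0,0,-0.27,0.7],[0,0,0,0,0,0,0.7],[0,0,0,0,0,0,0.7]]]'
python3 - <<'E'
from m import *
from station import eyes
s=eyes.snapshot("wrist");P=cloud(s)
print(dowel(P,.208,.052,.02,(.37,.58)))
E
python3 go.py .477 .2075 .045 -.073
```

```text
t: 16.65
tcp_pos: [0.4751, 0.2076, 0.208]
tool_rot: [0.999, -0.037, -0.001, 0.0]
force: [-0.5, 0.1, 0.2]
finger_gap: 0.697
gripper_force: 0.0
((array([0.47713703, 0.20976202]), np.float32(-0.072943635), np.float64(0.1577473474113466)), np.int64(5362))
shift mm [  2.   -0.2 163.3] frac [ 0.0025 -0.0003  0.2041] turn frac [ 0.005  0.018 -0.011] t 16.7 gap 0.703 F [-0.1  0.9  0.4]
```

```bash
python3 -m pendant '[[[0.0025,-0.0015,0.05,0,0,0,0.68],[0,0,0.05,0,0,0,0.68],[0,0,0.045,0,0,0,0.68],[0,0,0.03,0,0,0,0.68],[0,0,0.02,0,0,0,0.68],[0,0,0.01,0,0,0,0.68],[0,0,0,0,0,0,0.68],[0,0,0,0,0,0,0.68]]]'
python3 go.py .477 .2085 .045 -.073
python3 -m pendant '[[[0,0,0,0,0,0,0],[0,0,0,0,0,0,0],[0,0,0,0,0,0,0],[0,0,0,0,0,0,0],[0,0,0,0,0,0,0],[0,0,0,0,0,0,0],[0,0,0,0,0,0,0],[0,0,0,0,0,0,0]]]' 70
python3 go.py .5165 -.375 .18 -.166
```

```text
t: 17.5
tcp_pos: [0.4785, 0.2088, 0.0457]
tool_rot: [0.999, -0.037, 0.0, -0.0]
force: [-0.3, -0.9, -0.5]
finger_gap: 0.681
gripper_force: 0.0
shift mm [-1.5  0.4  0.7] frac [-0.0018  0.0005  0.0009] turn frac [-0.002 -0.007 -0.007] t 17.5 gap 0.681 F [-0.3 -0.9 -0.5]
t: 18.3
tcp_pos: [0.4789, 0.21, 0.0468]
tool_rot: [0.999, -0.037, 0.002, -0.001]
force: [-1.5, 4.8, 6.1]
finger_gap: 0.449
gripper_force: 70.0
shift mm [  80.8  580.4 -134. ] frac [ 0.1011  0.7255 -0.1675] turn frac [-0.016 -0.025  0.771] t 18.3 gap 0.449 F [-1.5  4.8  6.1]
```

```bash
python3 -m pendant '[[[0,0,-0.02,0,0,0,0],[0,0,-0.04,0,0,0,0],[0,0,-0.045,0,0,0,0],[0,0,-0.045,0,0,0,0],[0,0,-0.018,0,0,0,0],[0.004,0.03,0,0,0,0,0],[0.007,0.05,0,0,0,0,0],[0.0075,0.055,0,0,0,0,0],[0.0075,0.055,0,0,0,0,0],[0.0075,0.055,0,0,0,0,0],[0.0075,0.055,0,0,0,0,0],[0.0075,0.055,0,0,0,0,0],[0.0075,0.055,0,0,0,0,0],[0.0075,0.055,0,0,0,0,0],[0.0075,0.055,0,0,0,0,0],[0.0075,0.055,0,0,0,0,0],[0.0075,0.055,0,0,0,0,0],[0.0075,0.055,0,0,0,0,0],[0.0075,0.04,0,0,0,0,0],[0,0,0,0,0,0.3,0]]]'
python3 -m pendant '[[[0,0,0,0,0,0.47,0],[0,0,0,0,0,0,0],[0,0,0,0,0,0,0]]]'
python3 - <<'E'
from m import *
from station import eyes,monitor
s=eyes.snapshot("wrist")
t=monitor.sense()["tcp_pos"];P=cloud(s);z=t[2]+.006
b=(np.hypot(P[...,0]-t[0],P[...,1]-t[1])<.12)&(P[...,2]>z+.015)&(P[...,2]<z+.026)
q=P[b];L=line(q);print(L,"far end",np.linalg.norm(L[0]-t[:2])+L[2]/2)
E
python3 go.py .5165 -.375 .0405 -.166
```

```text
t: 20.3
tcp_pos: [0.5161, -0.3814, 0.18]
tool_rot: [0.998, -0.057, 0.001, 0.002]
force: [-0.3, 0.9, -1.4]
finger_gap: 0.45
gripper_force: 70.6
t: 20.6
tcp_pos: [0.5157, -0.3752, 0.1796]
tool_rot: [0.997, -0.082, -0.0, -0.0]
force: [0.4, -0.7, -1.5]
finger_gap: 0.446
gripper_force: 70.6
(array([ 0.54371874, -0.38011557]), np.float32(-0.1639398), np.float64(0.09840526406455177)) far end 0.07746419938156447
shift mm [  0.6  -0.2 139.2] frac [ 0.0008 -0.0002  0.174 ] turn frac [-0.     0.004  0.014] t 20.65 gap 0.448 F [ 0.5 -0.5 -1.6]
```

```bash
python3 -m pendant '[[[0.001,0,0.045,0,0,0,0],[0,0,0.045,0,0,0,0],[0,0,0.04,0,0,0,0],[0,0,0.022,0,0,0,0],[0,0,0.01,0,0,0,0],[0,0,0.006,0,0,0,0],[0,0,0.002,0,0,0,0],[0,0,0,0,0,0,0],[0,0,0,0,0,0,0]]]'
python3 go.py .5165 -.375 .0405 -.166
```

```text
t: 21.55
tcp_pos: [0.5175, -0.3761, 0.0449]
tool_rot: [0.997, -0.083, 0.001, 0.001]
force: [-0.5, 0.7, -1.9]
finger_gap: 0.445
gripper_force: 70.6
shift mm [-1.2 -0.9  4.4] frac [-0.0015 -0.0011  0.0055] turn frac [ 0.011 -0.015  0.005] t 21.55 gap 0.445 F [-0.5  0.7 -1.9]
```

```bash
python3 -m pendant '[[[-0.001,-0.001,0.003,0,0,0,0],[0,0,0.002,0,0,0,0],[0,0,0.001,0,0,0,0],[0,0,0,0,0,0,0],[0,0,0,0,0,0,0]]]'
```

```text
t: 22.05
tcp_pos: [0.5163, -0.3745, 0.0397]
tool_rot: [0.997, -0.083, 0.0, -0.0]
force: [-0.6, 1.9, 5.4]
finger_gap: 0.445
gripper_force: 71.3
```

Contact with the Vs. I'll release, rise and check everything.

```bash
python3 -m pendant '[[[0,0,0,0,0,0,0.55],[0,0,0,0,0,0,0.65],[0,0,0,0,0,0,0.75],[0,0,0,0,0,0,0.75],[0,0,0,0,0,0,0.75],[0,0,-0.02,0,0,0,0.75],[0,0,-0.05,0,0,0,0.75],[0,0,-0.05,0,0,0,0.75],[0,0,-0.05,0,0,0,0.75],[0,0,-0.05,0,0,0,0.75],[0,0,0,0,0,0,0.75],[0,0,0,0,0,0,0.75]]]'
python3 - <<'E'
from m import *
from station import eyes
s=eyes.snapshot("wrist");P=cloud(s);print("thick w",dowel(P,-.375,.045,.02,(.4,.63)))
for n in ["side","scene"]:
    s=eyes.snapshot(n);P=cloud(s)
    if n=="side": cv2.imwrite("pics/end.png",s["pixels"][:,:,::-1])
    for k,y,z,r in [("thin",-.111,.045,.01),("med",-.242,.045,.015),("thick",-.375,.045,.02),("b1",.278,.041,.017),("b2",.353,.041,.017)]:
        try:print(n,k,dowel(P,y,z,r))
        except Exception: print(n,k,"hidden")
E
```

```text
t: 23.25
tcp_pos: [0.5167, -0.375, 0.2173]
tool_rot: [0.997, -0.083, 0.001, 0.001]
force: [-0.4, 0.4, 0.0]
finger_gap: 0.75
gripper_force: 0.0
thick w ((array([ 0.51485483, -0.37447458]), np.float32(-0.1664761), np.float64(0.1586462728112925)), np.int64(4591))
side thin ((array([ 0.48119852, -0.11086722]), np.float32(-0.16754766), np.float64(0.1576599113079336)), np.int64(304))
side med ((array([ 0.50553005, -0.24197162]), np.float32(-0.30218333), np.float64(0.15757316848163755)), np.int64(682))
side thick ((array([ 0.51238175, -0.37621218]), np.float32(-0.19664314), np.float64(0.15794214087370834)), np.int64(1189))
side b1 ((array([0.48148869, 0.28361191]), np.float32(-0.0739327), np.float64(0.2179098209899926)), np.int64(142))
side b2 ((array([0.48951659, 0.35905662]), np.float32(-0.07225636), np.float64(0.2154219663082083)), np.int64(128))
scene thin ((array([ 0.4833228 , -0.10888779]), np.float32(-0.17220171), np.float64(0.15738891873481872)), np.int64(220))
scene med ((array([ 0.5082262 , -0.23892391]), np.float32(-0.29783207), np.float64(0.15973188380253767)), np.int64(342))
scene thick ((array([ 0.51478346, -0.37181634]), np.float32(-0.16838038), np.float64(0.15875300722107272)), np.int64(482))
scene b1 ((array([0.48384283, 0.28513426]), np.float32(-0.07691992), np.float64(0.21654493978554)), np.int64(196))
scene b2 ((array([0.49280371, 0.36021764]), np.float32(-0.07071372), np.float64(0.21736045906270568)), np.int64(191))
```

View pics/end.png

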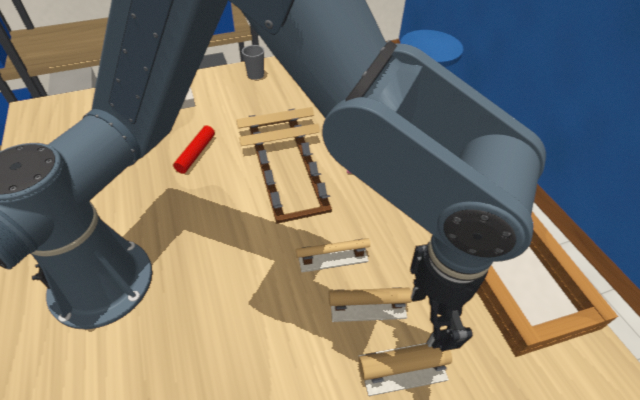

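The three dowels lie in their stands at (334,247), (370,297) and (405,361). The battens at (275,118) and (280,135) have not moved, and the gripper is clear.

```bash
python3 -c "
from station import job;print(job.sign_off())"
```

```text
the job is handed in; nothing more can be done
None
```

I handed the job in at about 23 s of the 93 s: the thin, medium and thick dowels each rest in their own stand within about 3 mm of the seat centre by camera, the battens stayed put, and the sign-off returned no verdict.

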